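Wedge up the fascia panel on the levelling base

TASK

First turn the knob on top of the lift gauge anticlockwise, all the way back to its zero stop, while the black panel still lies flat on the levelling base. Then take the steel wedge, lay it on the base's tongue and push it, thin end first, into the slot under the middle of the panel's front edge until the edge just lifts off its rails and the gauge shows about 3 mm (the second long mark). Lift the panel with the wedge alone, leave the other things on the bench where they are, and finish with the wedge still held in the gripper at that lift.

Things in the scene. Friction and masses are not known exactly. Their poses are not given: they have to be found in the camera images.
- levelling_base: Fixed grey base under the panel. Origin on the bench below the panel's middle; x = way the wedge is pushed, y left, z up. Plate 6 mm thick, x -62..70, y -260..210 mm; a 6 mm thick tongue, 90 mm wide, runs forward to x -155. Rails, tops 16 mm over the bench: front x -48..-34, rear x 34..48. Behind the panel a stop bar, top at 28 mm. Lift gauge at the right end.
- slot_mouth (a point): Middle of the mouth of the slot between the two front rails, on top of the 6 mm plate: base x -48, y 0, z 6 mm. The slot is 50 mm wide (y -25..25 mm) and 10 mm high under the panel; the wedge enters along the base's +x and finds free space below the panel as far as the rear rail.
- panel: Loose black machined panel 103 x 385 x 14 mm (x, y, z), about 0.6 kg, lying on the rails of the base with its long side along y; origin at the centre of its underside, 16 mm above the bench. Its lip along the front is 4 mm thick. Wedged up at the front it pivots on its rear edge.
- panel_front_edge (a point): Middle of the panel's lower front edge, 51.5 mm in front of the panel's origin. 16 mm above the bench when the panel lies flat, so 10 mm above the plate and tongue on which the wedge slides.
- wedge: Loose dark steel wedge, 120 x 30 mm, 0.16 kg, on the bench left or right in front of the base. Origin: centre of its underside; x to the thin end. Grip block x -60..-20 mm, 34 mm tall, grasped across its 30 mm width (y). Top slopes evenly from 22 mm at x -20 to 4 mm at x 60, so the panel starts to lift with the origin 33 mm short of its edge, 1 mm per 4.4 mm. Push 4 to 10 N.
- zero_knob (a joint): Zero knob of the lift gauge, vertical axis, rad: 0 = at its zero stop, grows clockwise seen from above (up to 1.6). Starts somewhere between 0.7 and 1.35; turn it anticlockwise to 0. Friction 0.03 N m, stays where it is left. It turns the dial's white scale with it.
- zero_knob_grip (a point): On the knob's vertical axis, 163 mm above the bench, 7 mm below the top of its bar grip (38 mm long, 14 thick, 32 tall). At 0 the bar lies along the base's x; it turns with the knob. The knob stands on the gauge's grey box head (base x -48..-12, y -242..-168, z 60..126 mm), whose dial faces the robot.
- gauge_plunger (a joint): Gauge reading, m: 0 with the panel flat, grows as its front rises (about 0.9 of the edge's lift). The plunger stands on the panel's right front corner, 178 mm right of the middle. It drives the dial's black needle, upright at 0, clockwise; the scale has a mark each mm, long ones at 0, 3 and 6.
- sanding_block: Loose cork-faced sanding block 45 x 70 x 28 mm, origin under its centre; a bystander in the place where the wedge is not.
- heat_sink: Loose black finned heat sink 30 x 40 x 22 mm, origin under its centre; a bystander near the front of the bench.
- spare_cap_0: Loose black capacitor, 26 mm diameter, 35 mm tall, origin under its centre; a bystander near the front of the bench.
- spare_cap_1: As spare_cap_0, a second one.
- spare_knob: Loose black spare knob, 30 mm diameter, 17 mm tall, origin under its centre; a bystander left of the base.

How it is judged:
By the outcome, as a careful person would: the job done as asked, in the order asked, and still so for the second after the job is handed in, while the arm keeps its last pose, push and grip.
It also fails if it takes over 58 s, if anything falls off the work surface, if the arm or the gripper's body presses on something with over 40 N, if the wrist force passes 120 N, or if a joint passes its speed limit or range.

ROBOT

A 7-joint arm with a two-finger parallel gripper is mounted at the origin on a cart in front of the work surface, level with it; the furniture and walls round the work are solid. World frame = base frame: x ahead of the robot, y to its left, z up, the work surface at z = 0. Lengths are in m, angles in rad, forces in N, time in s.
With the tool pointing down it reaches from about 0.4 to 0.875 m from the base axis. Payload 19.3 kg.
Tool frame: the origin (TCP) lies midway between the tips of the shut fingers; the grasp point (between the pads) lies 19 mm behind it; z points along the fingers, y is the direction in which the jaws open and shut (so a half turn about z gives the same grasp; the last joint's range is limited). The gripper opens to 85 mm and grips with 20 to 120 N. Pads are 22 mm wide; open, the fingers measure 114 mm over their backs; the gripper's body (76 mm by 85 mm) begins 54 mm behind the grasp point. The pads swing forward as they close: fully open they stand 13 mm farther back than shut.
Start: joints at [1.241, 0.521, -0.036, 1.599, 0.021, 1.021, -0.113], TCP at [0.161, -0.604, 0.231] pointing down, gripper open.
Joint ranges: [-2.91, 2.91], [-0.3, 2.13], [-1.5, 1.42], [0.17, 2.43], [-1.26, 4.41], [0.16, 1.93], [-2.52, 2.52]. Speed limits (rad/s): [1.89, 1.89, 2.39, 2.39, 3.01, 3.01, 3.01].

INTERFACE

Orientations are given as [roll, pitch, yaw] about the fixed x, y, z axes, in that order (R = Rz(yaw) Ry(pitch) Rx(roll)).
In Python, from workcell import bot gives the robot as it stands.
- The arm moves only by the tool servo_tool, never from a script. Its argument "plan" is a list of rows, each a list of 5 numbers: the shift along the world's x, y, z in mm, then the turn about the world's z in rad, then the gripper's target within -1 to 1 (shut at 1, half-way at 0, fully open at -1). In form: [[tx, ty, tz, yaw, jaw], ...]. A call has exactly 10 rows; each row is the pose to reach, as a shift and turn from the pose commanded when the call began; what a row does not reach only later rows make up. A row lasts 1/12 s, in which the tool goes at most 41.7 mm and 7.16 degrees, less where a joint would pass 70% of its speed; a pose out of reach is approached as far as the arm can. A call with a gripper value outside its range is refused whole. The fingers move at their own pace and stop on an object; "squeeze" is the grip in N (left out, the last holds). Time passes only in rows, so rows that repeat a pose let the fingers close, or fill a call up. It gives the time, the measured TCP pose, the force and the opening at its end, in the units of the state.
- bot.observe(): the state, without advancing time (a new reading comes with each control period).
- bot.grab_frame(name): name is "scene" or "top" or "wrist"; returns the picture (400x640x3 uint8, blue, green, red); there is no depth.
- bot.calibration(name): a dict with "fx", "fy", "cx", "cy" (pixels), "T" (4x4, takes a point from camera to world coordinates). Camera axes: x right, y down, z forward; pixel columns grow to the right and rows downward; lengths in m; the calibration is good to about 2 mm. The wrist camera is an equidistant fisheye: a pixel r from the principal point sees the ray r / f radians off the axis. A picture is of the moment at which its call begins: read the wrist's pose just before it. calibration takes no time and is no camera call; for the wrist camera it gives the pose at the moment of the call.
- bot.job_done(): hands the job in, once; it reports no verdict.
The state is a dict: "clock": time; "qpos": joint angles; "qd": joint speeds; "joint_efforts": joint torques, N m; "position": TCP position; "tool_rot": TCP orientation; "force": force on the tool from outside, world axes, zero at the start; "moment": the same for the moment, N m; "grip_width": finger opening in m.
Only numpy, scipy, OpenCV 4.12 (cv2) and the standard library are available. Lean on these libraries where they do the work, as an engineer would, in place of code of your own. Each camera call takes 0.05 s, during which the arm holds its last target.

## Working session

There is one attempt and no reset: what is moved stays moved. The work goes in short steps, Python scripts to look and compute and a tool call to move; the robot and the scene stay as the last step left them, time stands still between calls to the robot, and variables do not carry over. Pictures are saved under pics/ and viewed, and the job is handed in when it is done.

Besides the shell and the picture viewer there is one more tool, called as a command line: name --pt "numbers of a row" for each row, then --argument value for the rest. servo_tool: Moves the arm, as the interface text tells. Its arguments: {"type":"object","properties":{"plan":{"type":"array","items":{"type":"array","items":{"type":"number"}}},"squeeze":{"type":"number"}},"required":["plan"]}

```bash
ls; mkdir -p pics; python3 - <<'E'
from workcell import bot
import cv2
for n in ("scene","top","wrist"):
    c=bot.calibration(n); print(n,{k:(v if k!="T" else [[round(float(a),4) for a in r] for r in v]) for k,v in c.items()})
    cv2.imwrite(f"pics/{n}0.png",bot.grab_frame(n))
s=bot.observe(); print({k:s[k] for k in("clock","position","tool_rot","force","grip_width")})
E
```

```text
pics
scene {'fx': 423.37231985542275, 'fy': 423.37231985542275, 'cx': 313.8193276080167, 'cy': 197.23835063984052, 'T': [[0.8598, -0.2631, 0.4376, 0.1388], [-0.5102, -0.4744, 0.7174, -0.4411], [0.0189, -0.8401, -0.5421, 0.5815], [0.0, 0.0, 0.0, 1.0]]}
top {'fx': 385.3710551269838, 'fy': 385.3710551269838, 'cx': 321.84876330111547, 'cy': 205.30879474774008, 'T': [[0.0237, -0.9817, 0.1889, 0.3489], [-0.9997, -0.0252, -0.0056, 0.1762], [0.0102, -0.1887, -0.982, 1.0882], [0.0, 0.0, 0.0, 1.0]]}
wrist {'fx': 309.70691628693146, 'fy': 309.70691628693146, 'cx': 320.77138933207186, 'cy': 202.80127364749833, 'T': [[0.257, -0.9264, -0.275, 0.2304], [-0.9664, -0.2466, -0.0725, -0.5853], [-0.0007, 0.2844, -0.9587, 0.3736], [0.0, 0.0, 0.0, 1.0]]}
{'clock': 0.15, 'position': array([ 0.16045252, -0.60379854,  0.23087651]), 'tool_rot': array([-3.14074271e+00,  8.06548010e-05,  2.59759165e-01]), 'force': array([-0.42200685, -0.757923  ,  1.05800881]), 'grip_width': 0.08524301380136022}
```

View pics/scene0.png

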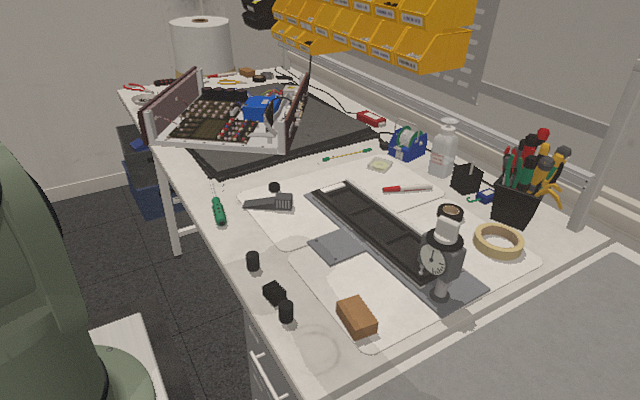

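View pics/top0.png

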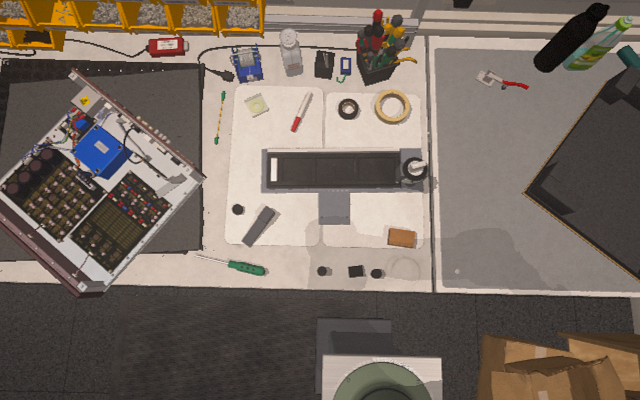

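View pics/wrist0.png

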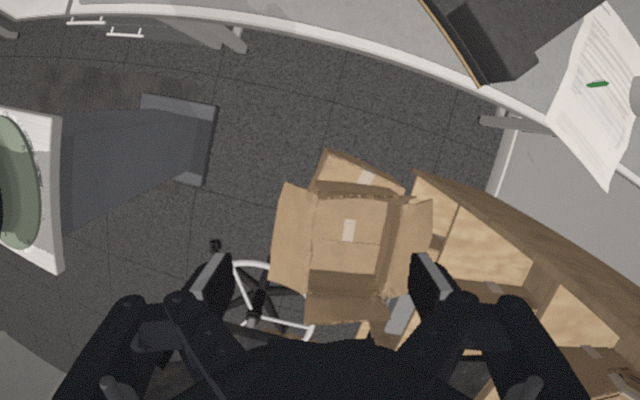

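The scene view shows the gauge at right with its dial facing the robot (435,262). The top view shows the tongue at (334,207), the wedge at (260,226), the knob at (415,167) and the sanding block at (402,237). I'll zoom in next.

```bash
python3 - <<'E'
import cv2
t=cv2.imread("pics/top0.png"); s=cv2.imread("pics/scene0.png")
cv2.imwrite("pics/t_a.png",cv2.resize(t[135:260,220:440],None,fx=3.6,fy=3.6,interpolation=cv2.INTER_CUBIC))
cv2.imwrite("pics/s_a.png",cv2.resize(s[190:310,390:500],None,fx=5,fy=5,interpolation=cv2.INTER_CUBIC))
cv2.imwrite("pics/t_b.png",cv2.resize(t[140:200,380:440],None,fx=9,fy=9,interpolation=cv2.INTER_CUBIC))
E
```

```text
(no output)
```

View pics/t_a.png

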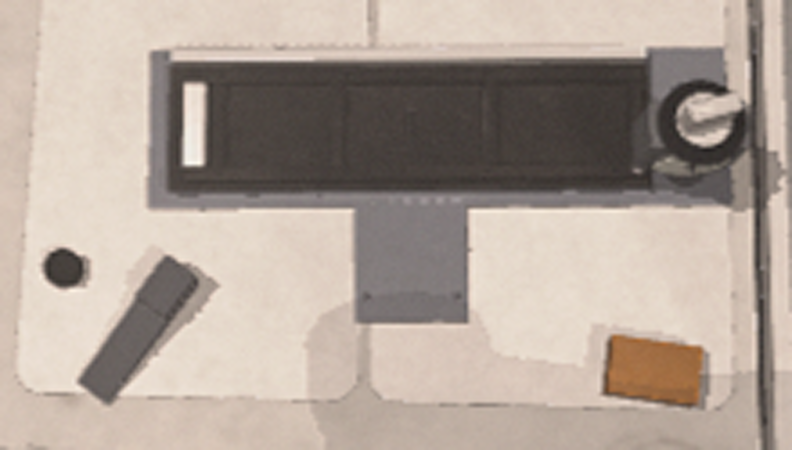

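View pics/s_a.png

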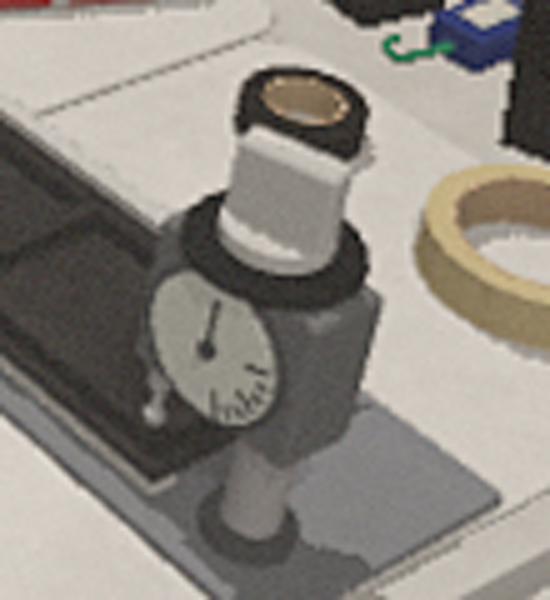

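View pics/t_b.png

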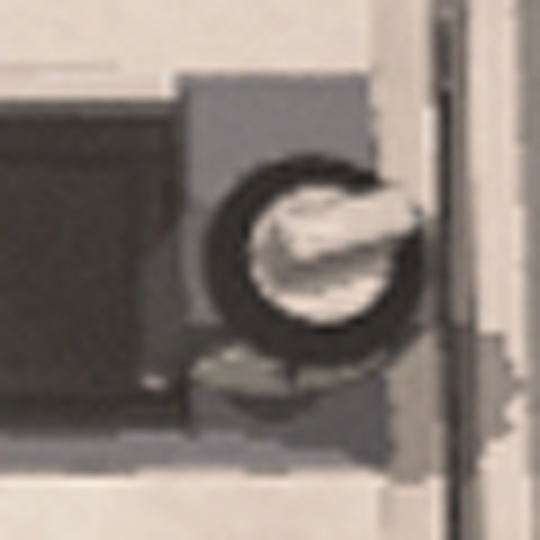

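```bash
cat > h.py <<'E'
import numpy as np, cv2
from workcell import bot
def ray(n,px,c=None):
    c=c or bot.calibration(n); T=np.array(c["T"]); px=np.atleast_2d(np.array(px,float))
    d=np.c_[(px[:,0]-c["cx"])/c["fx"],(px[:,1]-c["cy"])/c["fy"]]
    if n=="wrist":
        r=np.linalg.norm(d,axis=1); k=np.where(r>1e-9,np.sin(r)/np.maximum(r,1e-9),1)
        v=np.c_[d*k[:,None],np.cos(r)]
    else: v=np.c_[d,np.ones(len(d))]
    return T[:3,3],v@T[:3,:3].T
def plane(n,px,z,c=None):
    o,v=ray(n,px,c); return o+v*((z-o[2])/v[:,2])[:,None]
def proj(n,P,c=None):
    c=c or bot.calibration(n); T=np.array(c["T"]); P=np.atleast_2d(P)
    q=(P-T[:3,3])@T[:3,:3]
    if n=="wrist":
        th=np.arctan2(np.hypot(q[:,0],q[:,1]),q[:,2]); u=q[:,:2]/np.hypot(q[:,0],q[:,1])[:,None]*th[:,None]
    else: u=q[:,:2]/q[:,2:]
    return u*c["fx"]+[c["cx"],c["cy"]]
np.set_printoptions(precision=4,suppress=True)
E
python3 - <<'E'
from h import *
f=lambda L:np.array(L)/3.6+[220,135]-0.4
print("tongue FL FR BR BL\n",plane("top",f([(355,322),(468,322),(467,208),(356,208)]),.006))
print("plate FL BL FR\n",plane("top",f([(150,208),(150,52),(732,208)]),.006))
print("panel top FL BL\n",plane("top",f([(168,190),(170,62)]),.03))
print("wedge thin corners z4, block far corners z34\n",plane("top",f([(80,385),(108,403)]),.004),plane("top",f([(165,257),(200,272)]),.034))
g=np.array([(290,240),(415,200),(330,255)])/9+[380,140]-.45
print("knob",plane("top",g,.17))
E
```

```text
tongue FL FR BR BL
 [[0.5028 0.1791 0.006 ]
 [0.5051 0.0901 0.006 ]
 [0.5971 0.0919 0.006 ]
 [0.5948 0.1806 0.006 ]]
plate FL BL FR
 [[ 0.5905  0.345   0.006 ]
 [ 0.7208  0.352   0.006 ]
 [ 0.6026 -0.1207  0.006 ]]
panel top FL BL
 [[0.5999 0.328  0.03  ]
 [0.7046 0.3317 0.03  ]]
wedge thin corners z4, block far corners z34
 [[0.4482 0.3923 0.004 ]
 [0.4347 0.3697 0.004 ]] [[0.5458 0.327  0.034 ]
 [0.5347 0.2995 0.034 ]]
knob [[ 0.63   -0.0497  0.17  ]
 [ 0.6424 -0.0845  0.17  ]
 [ 0.626  -0.0606  0.17  ]]
```

servo_tool --pt "15 15 25 0 -1" --pt "40 45 60 0.05 -1" --pt "70 80 85 0.15 -1" --pt "100 112 90 0.25 -1" --pt "130 146 90 0.35 -1" --pt "158 178 90 0.45 -1" --pt "186 210 90 0.55 -1" --pt "212 240 90 0.65 -1" --pt "238 270 90 0.75 -1" --pt "264 300 90 0.85 -1" --squeeze 40

```text
clock: 0.98
position: [0.4113, -0.3184, 0.3214]
tool_rot: [3.141, 0.0, 1.115]
force: [0.3, 0.1, -0.8]
grip_width: 0.0856
```

servo_tool --pt "26 30 0 0.1 -1" --pt "52 60 0 0.2 -1" --pt "78 90 0 0.3 -1" --pt "104 120 0 0.4 -1" --pt "130 150 0 0.5 -1" --pt "154 178 -5 0.6 -1" --pt "176 202 -10 0.7 -1" --pt "193 221 -15 0.77 -1" --pt "204 232 -20 0.804 -1" --pt "208 236 -20 0.804 -1"

```text
clock: 1.82
position: [0.6191, -0.0823, 0.2998]
tool_rot: [-3.14, -0.002, 1.917]
force: [0.1, -1.0, 0.2]
grip_width: 0.0852
```

```bash
python3 - <<'E'
from h import *
import json
c=bot.calibration("wrist"); c={k:(np.array(v).tolist()) for k,v in c.items()}
im=bot.grab_frame("wrist"); cv2.imwrite("pics/w1.png",im); json.dump(c,open("pics/w1.json","w"))
print(bot.observe()["position"], proj("wrist",[[.634,-.068,.17]],c))
cv2.imwrite("pics/w1b.png",cv2.resize(im,None,fx=1.25,fy=1.25))
E
```

```text
[ 0.619  -0.0829  0.3004] [[341.7971 185.1307]]
```

View pics/w1b.png

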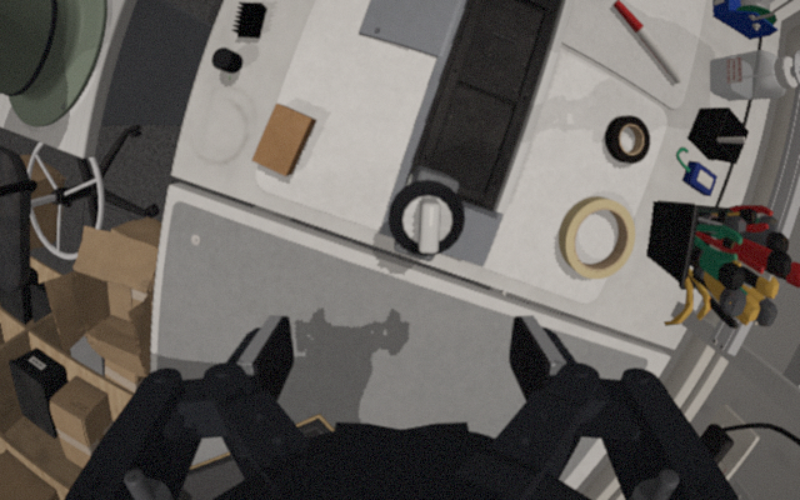

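The wrist view shows the knob at about (427,218)/1.25 with its bar almost vertical in the image, which is already close to the jaw plane. I'll zoom in and measure it.

```bash
python3 - <<'E'
import cv2
im=cv2.imread("pics/w1.png")
cv2.imwrite("pics/w1z.png",cv2.resize(im[130:220,300:390],None,fx=6.6,fy=6.6,interpolation=cv2.INTER_CUBIC))
E
```

```text
(no output)
```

View pics/w1z.png

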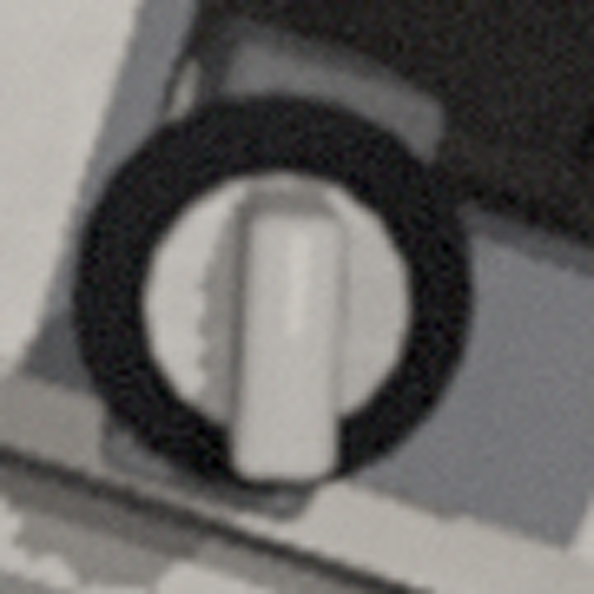

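```bash
python3 - <<'E'
from h import *
import json
c=json.load(open("pics/w1.json"))
f=lambda L:np.array(L)/6.6+[300,130]-0.42
P=plane("wrist",f([(248,215),(342,215),(335,478),(232,478)]),.17,c);print(P)
a=(P[0]+P[1])/2;b=(P[2]+P[3])/2
print("centre",P.mean(0),"angle",np.arctan2(*(b-a)[1::-1]),np.linalg.norm(b-a))
# disc: black ring outer approx centre
R=plane("wrist",f([(75,295),(472,290),(270,95),(275,490)]),.132,c);print(R)
E
```

```text
[[ 0.6227 -0.0498  0.17  ]
 [ 0.6346 -0.0454  0.17  ]
 [ 0.6471 -0.0802  0.17  ]
 [ 0.6336 -0.0851  0.17  ]]
centre [ 0.6345 -0.0651  0.17  ] angle -1.2495708637503178 0.03695790452234856
[[ 0.6057 -0.0755  0.132 ]
 [ 0.6635 -0.0535  0.132 ]
 [ 0.6232 -0.0361  0.132 ]
 [ 0.646  -0.0944  0.132 ]]
```

servo_tool --pt "5 6 -5 -0.02 -1" --pt "10 12 -20 -0.025 -1" --pt "15.5 17.5 -45 -0.025 -1" --pt "15.5 17.5 -70 -0.025 -1" --pt "15.5 17.5 -95 -0.025 -1" --pt "15.5 17.5 -118 -0.025 -1" --pt "15.5 17.5 -136 -0.025 -1" --pt "15.5 17.5 -147 -0.025 -1" --pt "15.5 17.5 -153 -0.025 -1" --pt "15.5 17.5 -153 -0.025 -1"

```text
clock: 2.7
position: [0.6334, -0.0673, 0.1473]
tool_rot: [-3.14, -0.0, 1.888]
force: [-0.1, 0.1, 1.2]
grip_width: 0.0853
```

servo_tool --pt "0 0 0 0 0" --pt "0 0 0 0 0.3" --pt "0 0 0 0 0.5" --pt "0 0 0 0 1" --pt "0 0 0 0 1" --pt "0 0 0 0 1" --pt "0 0 0 0 1" --pt "0 0 0 0 1" --pt "0 0 0 0 1" --pt "0 0 0 0 1"

```text
clock: 3.53
position: [0.6349, -0.0664, 0.1489]
tool_rot: [3.14, 0.0, 1.889]
force: [5.4, 1.0, 3.2]
grip_width: 0.013
```

servo_tool --pt "0 0 0 0.05 1" --pt "0 0 0 0.13 1" --pt "0 0 0 0.23 1" --pt "0 0 0 0.34 1" --pt "0 0 0 0.45 1" --pt "0 0 0 0.56 1" --pt "0 0 0 0.67 1" --pt "0 0 0 0.78 1" --pt "0 0 0 0.88 1" --pt "0 0 0 0.96 1"

```text
clock: 4.37
position: [0.6355, -0.066, 0.1489]
tool_rot: [3.139, 0.003, 2.854]
force: [9.9, 4.2, -1.0]
grip_width: 0.0127
```

servo_tool --pt "0 0 0 0.06 1" --pt "0 0 0 0.12 1" --pt "0 0 0 0.17 1" --pt "0 0 0 0.21 1" --pt "0 0 0 0.24 1" --pt "0 0 0 0.26 1" --pt "0 0 0 0.28 1" --pt "0 0 0 0.29 1" --pt "0 0 0 0.29 1" --pt "0 0 0 0.29 1"

```text
clock: 5.2
position: [0.6355, -0.0658, 0.1489]
tool_rot: [3.14, 0.004, 3.139]
force: [10.3, 4.5, -1.4]
grip_width: 0.0131
```

```bash
python3 - <<'E'
from h import *
s=bot.observe(); print(s["position"],s["tool_rot"],s["force"],s["moment"],s["qpos"])
im=bot.grab_frame("scene"); cv2.imwrite("pics/s2.png",cv2.resize(im[150:330,360:540],None,fx=3.3,fy=3.3,interpolation=cv2.INTER_CUBIC))
E
```

```text
[ 0.6355 -0.0658  0.1489] [3.1401 0.0035 3.1394] [10.3202  4.4826 -1.3991] [ 0.8783 -2.3126  0.0622] [ 0.5218  0.7579 -0.8151  1.6077  0.6152  1.0458  1.0955]
```

View pics/s2.png

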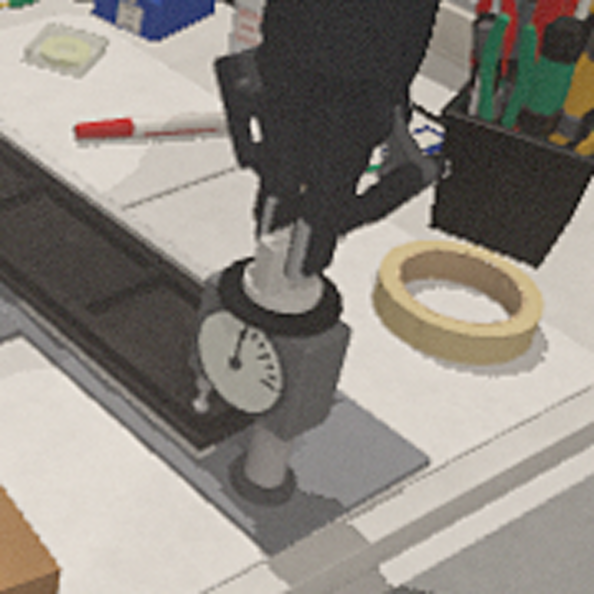

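The scale's zero mark has nearly reached the upright needle. I'll keep turning in small steps until the torque rises.

servo_tool --pt "0 0 0 0.01 1" --pt "0 0 0 0.02 1" --pt "0 0 0 0.03 1" --pt "0 0 0 0.035 1" --pt "0 0 0 0.04 1" --pt "0 0 0 0.045 1" --pt "0 0 0 0.05 1" --pt "0 0 0 0.055 1" --pt "0 0 0 0.06 1" --pt "0 0 0 0.06 1"

```text
clock: 6.08
position: [0.6355, -0.0657, 0.1489]
tool_rot: [3.14, 0.004, -3.084]
force: [11.3, 5.6, -0.9]
grip_width: 0.013
```

```bash
python3 - <<'E'
from h import *
s=bot.observe(); print(s["position"],s["tool_rot"],s["force"],s["moment"],s["grip_width"])
E
```

```text
[ 0.6355 -0.0657  0.1489] [ 3.14    0.0036 -3.0844] [11.3354  5.6244 -0.9195] [ 1.0402 -2.3259 -0.83  ] 0.013019441274204077
```

The moment rose to -0.83 N m, so the knob is at its stop. I'll release and rise.

servo_tool --pt "0 0 0 0 -1" --pt "0 0 0 0 -1" --pt "0 0 0 0 -1" --pt "0 0 0 0 -1" --pt "0 0 0 0 -1" --pt "0 0 0 0 -1" --pt "0 0 5 0 -1" --pt "0 0 25 0 -1" --pt "0 0 55 0 -1" --pt "0 0 90 0 -1"

```text
clock: 6.92
position: [0.6332, -0.0667, 0.2385]
tool_rot: [3.141, -0.002, -3.084]
force: [0.2, -1.4, 1.1]
grip_width: 0.0853
```

servo_tool --pt "-10 25 20 -0.05 -1" --pt "-25 60 40 -0.1 -1" --pt "-40 95 50 -0.16 -1" --pt "-55 135 50 -0.24 -1" --pt "-70 172 50 -0.3 -1" --pt "-85 208 50 -0.36 -1" --pt "-100 244 50 -0.42 -1" --pt "-114 280 50 -0.48 -1" --pt "-124 305 50 -0.54 -1" --pt "-130 320 50 -0.6 -1"

```text
clock: 7.75
position: [0.502, 0.2568, 0.2891]
tool_rot: [3.14, -0.0, 2.6]
force: [0.7, -0.3, 0.2]
grip_width: 0.0852
```

```bash
python3 - <<'E'
from h import *
import json
c=bot.calibration("wrist"); c={k:(np.array(v).tolist()) for k,v in c.items()}
im=bot.grab_frame("wrist"); cv2.imwrite("pics/w3.png",im); json.dump(c,open("pics/w3.json","w"))
s=bot.observe();print(s["position"],s["tool_rot"],s["force"],s["moment"])
cv2.imwrite("pics/w3b.png",cv2.resize(im,None,fx=1.25,fy=1.25))
im=bot.grab_frame("scene"); cv2.imwrite("pics/s3.png",cv2.resize(im[190:310,390:500],None,fx=5,fy=5,interpolation=cv2.INTER_CUBIC))
E
```

```text
[0.5012 0.2587 0.2892] [ 3.1397 -0.001   2.5967] [-2.6216  2.3551 -1.1765] [0.1828 0.1223 0.048 ]
```

View pics/w3b.png

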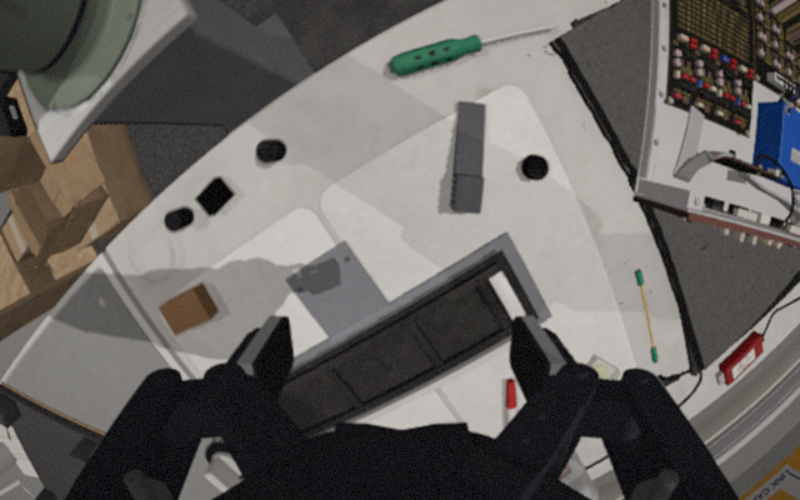

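View pics/s3.png

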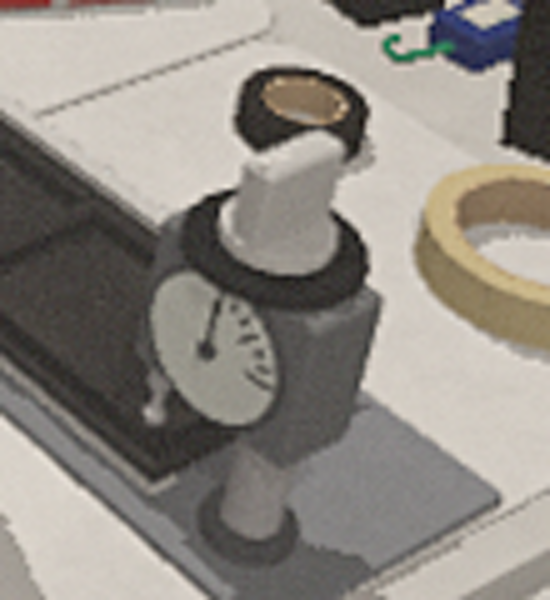

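The gauge's zero mark now sits under the needle. In the wrist view the wedge runs from its thin end at (470,103) to its block end at (467,212), and the tongue is at (335,290), all in the 1.25x picture. I'll zoom in on the wedge and base.

```bash
python3 - <<'E'
import cv2
im=cv2.imread("pics/w3.png")
cv2.imwrite("pics/w3z.png",cv2.resize(im[75:175,340:440],None,fx=6,fy=6,interpolation=cv2.INTER_CUBIC))
cv2.imwrite("pics/w3y.png",cv2.resize(im[180:300,220:430],None,fx=3.8,fy=3.8,interpolation=cv2.INTER_CUBIC))
E
```

```text
(no output)
```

View pics/w3z.png

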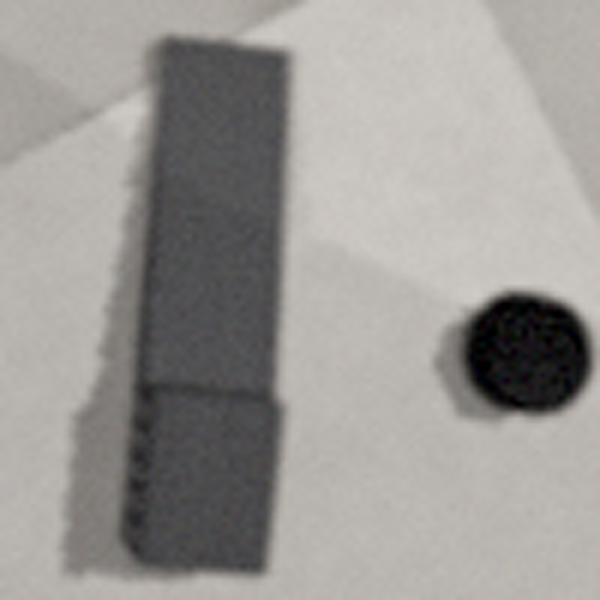

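View pics/w3y.png

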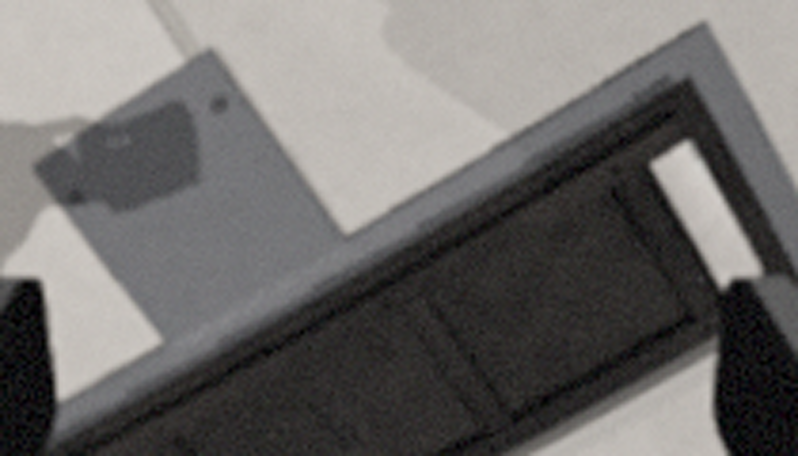

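```bash
python3 - <<'E'
from h import *
import json
c=json.load(open("pics/w3.json"))
f=lambda L:np.array(L)/6+[340,75]-0.42
B=plane("wrist",f([(157,392),(283,402),(267,573),(140,565)]),.034,c)
T=plane("wrist",f([(160,37),(290,48)]),.004,c)
print(B,T)
d=T.mean(0)-B[2:].mean(0); L=np.linalg.norm(d[:2]); u=d[:2]/L
print("len",L,"yaw",np.arctan2(u[1],u[0]),"yaw side",[np.arctan2(*(B[0]-B[3])[1::-1]),np.arctan2(*(B[1]-B[2])[1::-1])])
print("block centre",B.mean(0), "origin est",(T.mean(0)+B[2:].mean(0))/2)
print("heatwidth",np.linalg.norm(B[0]-B[1]),np.linalg.norm(B[1]-B[2]))
g=lambda L:np.array(L)/3.8+[220,180]-0.37
P=plane("wrist",g([(37,165),(210,50),(343,237),(163,342),(705,22)]),.006,c)
print("tongue FR? FL, BL, BR, plate FL\n",P)
y=P[4]-P[3];print("base yaw",np.arctan2(-y[0],y[1]),"tongue yaw",np.arctan2(*(P[2]-P[1])[1::-1]),np.arctan2(*(P[3]-P[0])[1::-1]))
th=.026;ex=np.array([np.cos(th),np.sin(th)]);ey=np.array([-ex[1],ex[0]])
for p,l in zip(P,[(-155,-45),(-155,45),(-62,45),(-62,-45),(-62,210)]): print(p[:2]-ex*l[0]/1e3-ey*l[1]/1e3)
E
```

```text
[[0.4985 0.3267 0.034 ]
 [0.5141 0.3498 0.034 ]
 [0.5455 0.3284 0.034 ]
 [0.5296 0.3047 0.034 ]] [[0.4319 0.3715 0.004 ]
 [0.4485 0.3968 0.004 ]]
len 0.11850324609457549 yaw 2.5345857573890473 yaw side [np.float64(2.527226197814209), np.float64(2.5437048587613313)]
block centre [0.5219 0.3274 0.034 ] origin est [0.4889 0.3504 0.019 ]
heatwidth 0.027856941411960906 0.03796998988373237
tongue FR? FL, BL, BR, plate FL
 [[0.5042 0.0946 0.006 ]
 [0.5014 0.1807 0.006 ]
 [0.5921 0.1837 0.006 ]
 [0.5948 0.0939 0.006 ]
 [0.5885 0.3473 0.006 ]]
base yaw 0.024616120161447697 tongue yaw 0.03319323821101271 -0.008585334927086127
[0.658  0.1437]
[0.6575 0.1397]
[0.6552 0.1403]
[0.6556 0.1405]
[0.656 0.139]
```

servo_tool --pt "7 23 -10 -0.03 -0.4" --pt "15 46 -30 -0.06 -0.4" --pt "21 62 -55 -0.063 -0.4" --pt "21 69 -85 -0.063 -0.4" --pt "21 69 -115 -0.063 -0.4" --pt "21 69 -145 -0.063 -0.4" --pt "21 69 -175 -0.063 -0.4" --pt "21 69 -200 -0.063 -0.4" --pt "21 69 -215 -0.063 -0.4" --pt "21 69 -220 -0.063 -0.4"

```text
clock: 8.68
position: [0.5246, 0.3211, 0.0662]
tool_rot: [-3.139, -0.001, 2.536]
force: [0.0, -0.8, 1.5]
grip_width: 0.0601
```

```bash
python3 - <<'E'
from h import *
import json
c=bot.calibration("wrist"); c={k:(np.array(v).tolist()) for k,v in c.items()}
im=bot.grab_frame("wrist"); cv2.imwrite("pics/w4.png",im); json.dump(c,open("pics/w4.json","w"))
s=bot.observe();print(s["position"],s["tool_rot"],s["grip_width"])
cv2.imwrite("pics/w4b.png",cv2.resize(im,None,fx=1.25,fy=1.25))
E
```

```text
[0.5248 0.3215 0.0668] [-3.1397 -0.0008  2.5358] 0.059689801251228865
```

View pics/w4b.png

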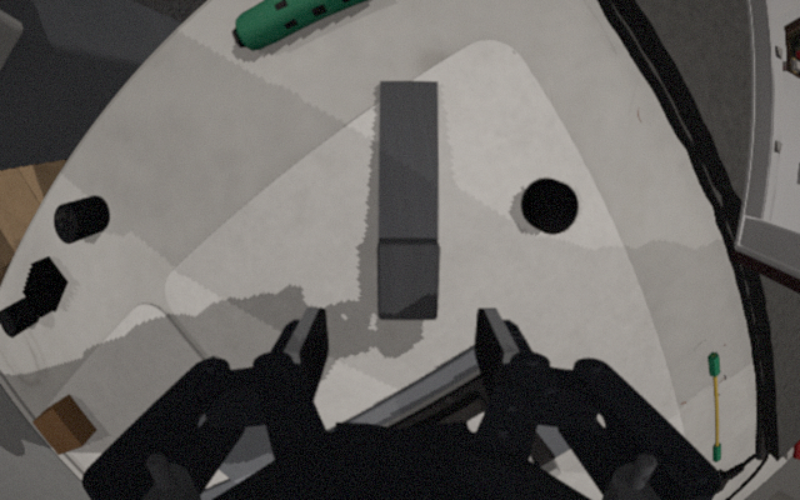

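```bash
python3 - <<'E'
from h import *
import json
c=json.load(open("pics/w4.json"))
f=lambda L:np.array(L)/1.25-0.1
B=plane("wrist",f([(379,241),(439,242),(436,318),(378,317)]),.034,c)
T=plane("wrist",f([(381,81),(438,82)]),.004,c)
print(B,T,B.mean(0)); d=T.mean(0)-B[2:].mean(0); print(np.arctan2(d[1],d[0]),np.linalg.norm(d[:2]))
E
```

```text
[[0.497  0.3276 0.034 ]
 [0.5134 0.3505 0.034 ]
 [0.5456 0.3279 0.034 ]
 [0.5286 0.3043 0.034 ]] [[0.4323 0.3721 0.004 ]
 [0.4495 0.3963 0.004 ]] [0.5211 0.3276 0.034 ]
2.52503512970412 0.11783850715396604
```

servo_tool --pt "-1.5 3 0 -0.006 -0.4" --pt "-3.5 6 -5 -0.006 -0.4" --pt "-3.5 6 -15 -0.006 -0.4" --pt "-3.5 6 -30 -0.006 -0.4" --pt "-3.5 6 -43 -0.006 -0.4" --pt "-3.5 6 -53 -0.006 -0.4" --pt "-3.5 6 -58 -0.006 -0.4" --pt "-3.5 6 -60 -0.006 -0.4" --pt "-3.5 6 -60 -0.006 -0.4" --pt "-3.5 6 -60 -0.006 -0.4" --squeeze 60

```text
clock: 9.57
position: [0.5216, 0.3285, 0.0085]
tool_rot: [3.141, -0.0, 2.53]
force: [0.2, -0.4, -0.0]
grip_width: 0.0597
```

servo_tool --pt "0 0 0 0 -0.2" --pt "0 0 0 0 0" --pt "0 0 0 0 0.2" --pt "0 0 0 0 0.4" --pt "0 0 0 0 1" --pt "0 0 0 0 1" --pt "0 0 0 0 1" --pt "0 0 0 0 1" --pt "0 0 0 0 1" --pt "0 0 0 0 1"

```text
clock: 10.4
position: [0.5218, 0.3285, 0.0089]
tool_rot: [3.141, 0.0, 2.53]
force: [-0.2, -0.6, 6.8]
grip_width: 0.0289
```

servo_tool --pt "0 0 5 0 1" --pt "0 0 20 0 1" --pt "0 0 40 0 1" --pt "0 0 60 -0.05 1" --pt "0 -3 70 -0.13 1" --pt "0 -8 70 -0.24 1" --pt "0 -16 70 -0.35 1" --pt "-1 -24 70 -0.46 1" --pt "-2 -32 70 -0.57 1" --pt "-3 -40 70 -0.68 1"

```text
clock: 11.23
position: [0.5184, 0.2881, 0.0795]
tool_rot: [3.141, -0.0, 1.844]
force: [0.3, -0.2, -1.8]
grip_width: 0.0291
```

servo_tool --pt "-2 -11 0 -0.11 1" --pt "-4 -22 0 -0.22 1" --pt "-5 -33 0 -0.33 1" --pt "-6 -44 0 -0.44 1" --pt "-8 -55 0 -0.55 1" --pt "-9 -66 0 -0.66 1" --pt "-10 -77 0 -0.77 1" --pt "-12 -88 0 -0.88 1" --pt "-13 -99 0 -0.99 1" --pt "-14 -108 0 -1.1 1"

```text
clock: 12.07
position: [0.5044, 0.1798, 0.0794]
tool_rot: [-3.141, -0.001, 0.744]
force: [0.1, 0.5, -1.3]
grip_width: 0.0289
```

servo_tool --pt "-1 -8 0 -0.1 1" --pt "-2 -16 0 -0.2 1" --pt "-3 -24 0 -0.3 1" --pt "-4 -31 0 -0.4 1" --pt "-6 -37 0 -0.5 1" --pt "-7 -42 0 -0.6 1" --pt "-8 -45 0 -0.67 1" --pt "-8 -45 0 -0.71 1" --pt "-8 -45 0 -0.724 1" --pt "-8 -45 0 -0.724 1"

```text
clock: 12.9
position: [0.4966, 0.1358, 0.079]
tool_rot: [-3.141, -0.001, 0.026]
force: [0.3, -0.6, -1.7]
grip_width: 0.0285
```

```bash
python3 - <<'E'
from h import *
import json
c=bot.calibration("wrist"); c={k:(np.array(v).tolist()) for k,v in c.items()}
im=bot.grab_frame("wrist"); cv2.imwrite("pics/w5.png",im); json.dump(c,open("pics/w5.json","w"))
s=bot.observe();print(s["position"],s["tool_rot"],s["grip_width"],s["force"],s["moment"])
cv2.imwrite("pics/w5b.png",cv2.resize(im,None,fx=1.25,fy=1.25))
cv2.imwrite("pics/t5.png",cv2.resize(bot.grab_frame("top")[135:260,220:440],None,fx=3.6,fy=3.6))
E
```

```text
[0.4966 0.1357 0.0788] [-3.1408 -0.0004  0.0274] 0.028884823052266043 [ 0.4346 -0.4573 -1.3063] [-0.037  -0.0004 -0.0545]
```

View pics/w5b.png

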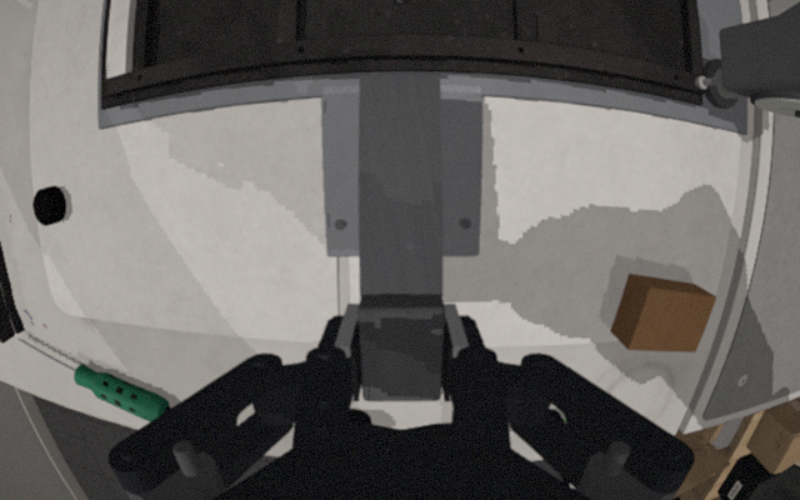

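View pics/t5.png

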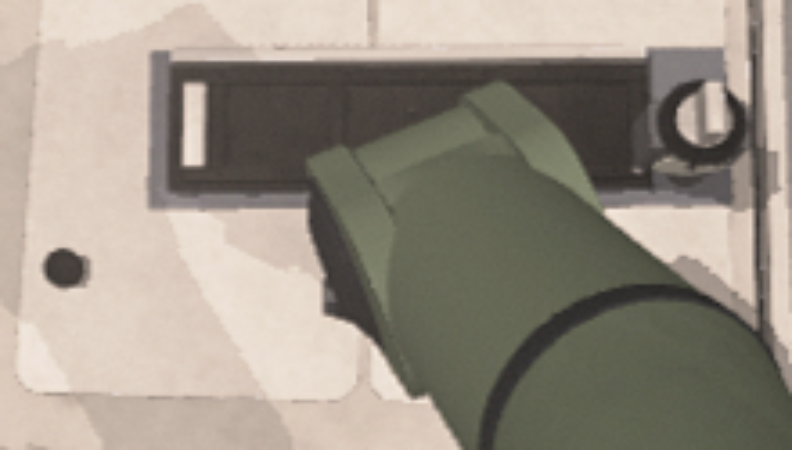

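```bash
python3 - <<'E'
from h import *
import json
c=json.load(open("pics/w5.json"))
f=lambda L:np.array(L)/1.25-0.1
P=plane("wrist",f([(323,100),(327,255),(479,255),(483,100)]),.006,c);print(P)
W=plane("wrist",f([(360,73),(440,73)]),.074,c);print(W)
B=plane("wrist",f([(362,307),(443,307),(362,398),(441,398)]),.104,c);print(B)
print("plate corners",plane("wrist",f([(100,128),(748,133)]),.006,c))
E
```

```text
[[0.5924 0.1816 0.006 ]
 [0.5029 0.1797 0.006 ]
 [0.5053 0.0901 0.006 ]
 [0.5949 0.093  0.006 ]]
[[0.5954 0.1539 0.074 ]
 [0.5961 0.1239 0.074 ]]
[[0.515  0.1494 0.104 ]
 [0.5157 0.1223 0.104 ]
 [0.4766 0.1501 0.104 ]
 [0.4774 0.1202 0.104 ]]
plate corners [[ 0.5893  0.3451  0.006 ]
 [ 0.6065 -0.1223  0.006 ]]
```

servo_tool --pt "0 0 -6 0 1" --pt "0 0 -18 0 1" --pt "0 0 -32 0 1" --pt "0 0 -45 0 1" --pt "0 0 -54 0 1" --pt "0 0 -59 0 1" --pt "0 0 -61.5 0 1" --pt "0 0 -62.5 0 1" --pt "0 0 -63.5 0 1" --pt "0 0 -63.5 0 1"

```text
clock: 13.83
position: [0.4967, 0.1354, 0.0151]
tool_rot: [-3.141, -0.001, 0.026]
force: [0.1, -0.2, -1.7]
grip_width: 0.029
```

```bash
python3 - <<'E'
from h import *
s=bot.observe();print(s["position"],s["tool_rot"],s["grip_width"],s["force"],s["moment"])
cv2.imwrite("pics/s6.png",cv2.resize(bot.grab_frame("scene")[180:310,240:500],None,fx=3,fy=3))
cv2.imwrite("pics/w6.png",bot.grab_frame("wrist"))
E
```

```text
[0.4967 0.1354 0.0151] [-3.1413 -0.0005  0.0259] 0.029045466431462465 [ 0.1279 -0.2486 -1.6793] [-0.0066  0.0502 -0.0058]
```

View pics/s6.png

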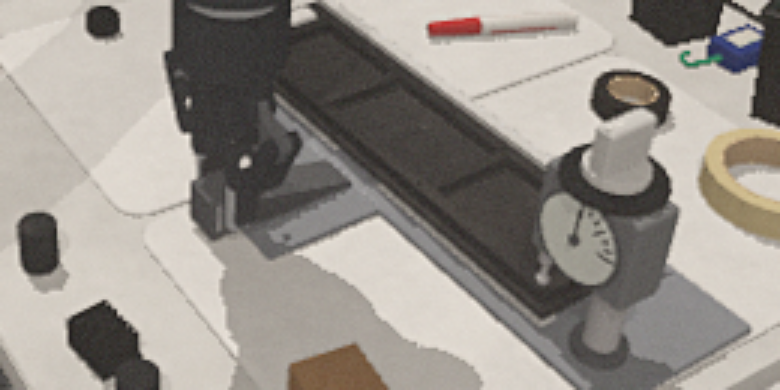

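View pics/w6.png

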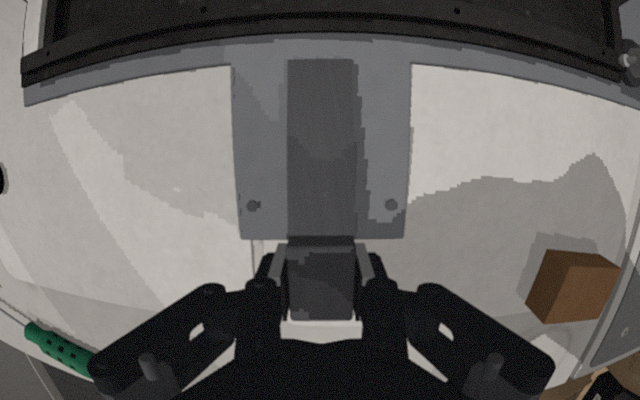

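The wedge sits over the tongue with its thin end just short of the panel edge. Its weight is still carried by the gripper (-1.7 N), so I'll lower it until it touches.

servo_tool --pt "0 0 -0.2 0 1" --pt "0 0 -0.4 0 1" --pt "0 0 -0.6 0 1" --pt "0 0 -0.8 0 1" --pt "0 0 -1 0 1" --pt "0 0 -1 0 1" --pt "0 0 -1 0 1" --pt "0 0 -1 0 1" --pt "0 0 -1 0 1" --pt "0 0 -1 0 1"

```text
clock: 14.77
position: [0.4966, 0.1353, 0.0143]
tool_rot: [-3.141, -0.0, 0.026]
force: [-4.4, -1.0, 13.9]
grip_width: 0.029
```

servo_tool --pt "0 0 0.5 0 1" --pt "2 0.1 0.5 0 1" --pt "6 0.2 0.5 0 1" --pt "10 0.3 0.5 0 1" --pt "15 0.4 0.5 0 1" --pt "20 0.6 0.5 0 1" --pt "25 0.7 0.5 0 1" --pt "29 0.8 0.5 0 1" --pt "32 1 0.5 0 1" --pt "32 1 0.5 0 1"

```text
clock: 15.6
position: [0.5292, 0.1363, 0.0144]
tool_rot: [-3.141, -0.0, 0.026]
force: [0.3, -0.3, 4.7]
grip_width: 0.0293
```

```bash
python3 - <<'E'
from h import *
s=bot.observe();print(s["position"],s["tool_rot"],s["grip_width"],s["force"],s["moment"])
im=bot.grab_frame("scene")
cv2.imwrite("pics/s7.png",cv2.resize(im[200:310,260:480],None,fx=3.6,fy=3.6,interpolation=cv2.INTER_CUBIC))
cv2.imwrite("pics/w7.png",bot.grab_frame("wrist"))
E
```

```text
[0.5292 0.1363 0.0144] [-3.1415 -0.0003  0.0255] 0.029306990337151492 [ 0.2533 -0.2502  4.7474] [-0.1063 -0.1021  0.0803]
```

View pics/s7.png

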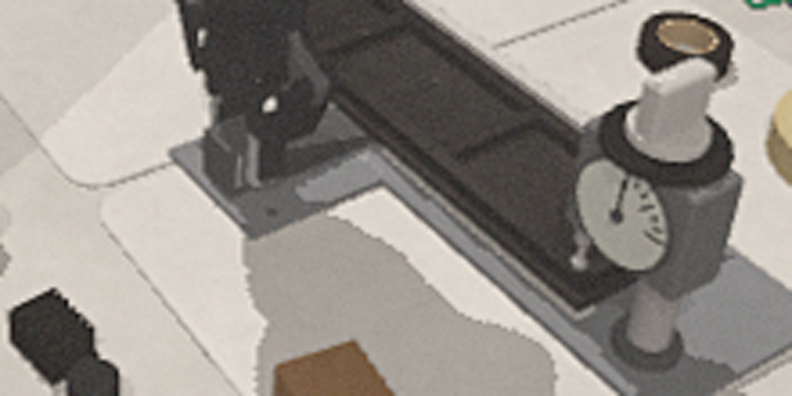

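View pics/w7.png

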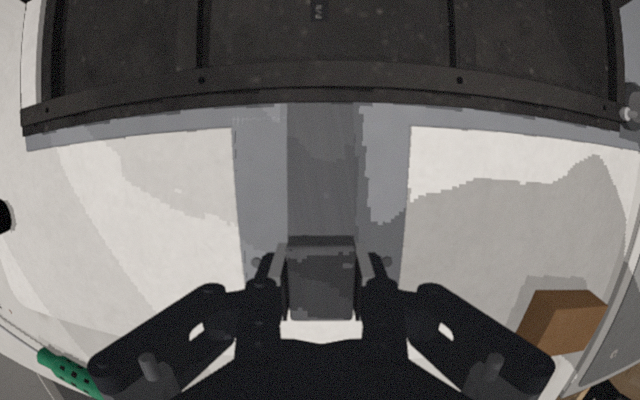

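The tip is inside the slot, the needle still reads 0, and there is no push force yet. I'll creep forward and watch for contact.

servo_tool --pt "0.5 0 0 0 1" --pt "1 0 0 0 1" --pt "1.5 0 0 0 1" --pt "2 0 0 0 1" --pt "2.5 0.1 0 0 1" --pt "3 0.1 0 0 1" --pt "3.5 0.1 0 0 1" --pt "4 0.1 0 0 1" --pt "4 0.1 0 0 1" --pt "4 0.1 0 0 1"

```text
clock: 16.53
position: [0.5319, 0.1364, 0.0144]
tool_rot: [3.141, 0.001, 0.026]
force: [-5.6, -0.0, 10.2]
grip_width: 0.0289
```

servo_tool --pt "0.5 0 0 0 1" --pt "1 0 0 0 1" --pt "1.5 0 0 0 1" --pt "2 0 0 0 1" --pt "2.5 0.1 0 0 1" --pt "3 0.1 0 0 1" --pt "3.5 0.1 0 0 1" --pt "4 0.1 0 0 1" --pt "4 0.1 0 0 1" --pt "4 0.1 0 0 1"

```text
clock: 17.37
position: [0.5355, 0.1365, 0.0144]
tool_rot: [3.141, 0.002, 0.026]
force: [-9.5, -0.4, 14.6]
grip_width: 0.029
```

```bash
python3 - <<'E'
from h import *
s=bot.observe();print(s["position"],s["tool_rot"],s["grip_width"],s["force"],s["moment"])
im=bot.grab_frame("scene")
cv2.imwrite("pics/s8.png",cv2.resize(im[230:300,410:470],None,fx=8,fy=8,interpolation=cv2.INTER_CUBIC))
E
```

```text
[0.5355 0.1365 0.0144] [3.1413 0.0019 0.026 ] 0.028980874711104346 [-9.4825 -0.3546 14.648 ] [-0.0002  1.7274 -0.0321]
```

View pics/s8.png

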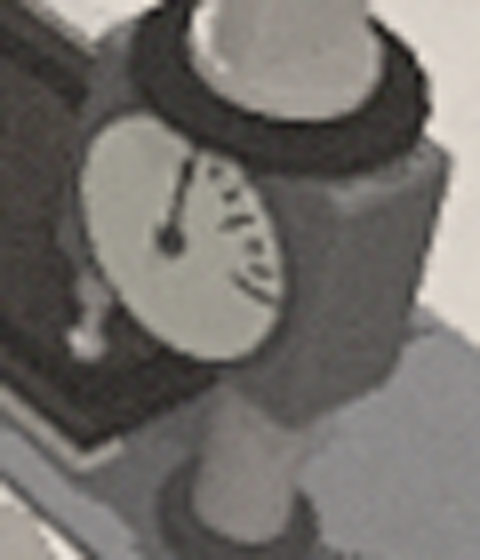

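Contact has been made (-9.5 N in x), and the needle has barely moved. I'll keep going in small steps.

servo_tool --pt "0.5 0 0.1 0 1" --pt "1 0 0.2 0 1" --pt "1.5 0 0.2 0 1" --pt "2 0 0.2 0 1" --pt "2.5 0.1 0.2 0 1" --pt "3 0.1 0.2 0 1" --pt "3.5 0.1 0.2 0 1" --pt "4 0.1 0.2 0 1" --pt "4 0.1 0.2 0 1" --pt "4 0.1 0.2 0 1"

```text
clock: 18.25
position: [0.5388, 0.1365, 0.0144]
tool_rot: [3.141, 0.003, 0.026]
force: [-11.1, -0.6, 13.9]
grip_width: 0.0288
```

```bash
python3 - <<'E'
from h import *
s=bot.observe();print(s["position"],s["tool_rot"],s["grip_width"],s["force"],s["moment"])
im=bot.grab_frame("scene")
cv2.imwrite("pics/s9.png",cv2.resize(im[230:300,410:470],None,fx=8,fy=8,interpolation=cv2.INTER_CUBIC))
cv2.imwrite("pics/w9.png",bot.grab_frame("wrist"))
E
```

```text
[0.5388 0.1365 0.0144] [3.141  0.0032 0.0261] 0.028846153697355957 [-11.1019  -0.582   13.9372] [0.0388 2.2127 0.0713]
```

View pics/s9.png

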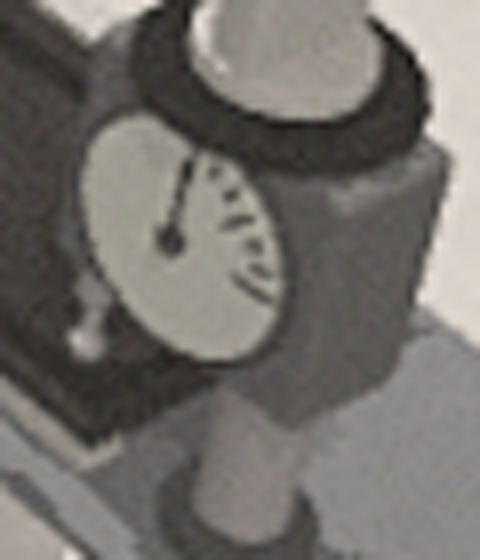

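View pics/w9.png

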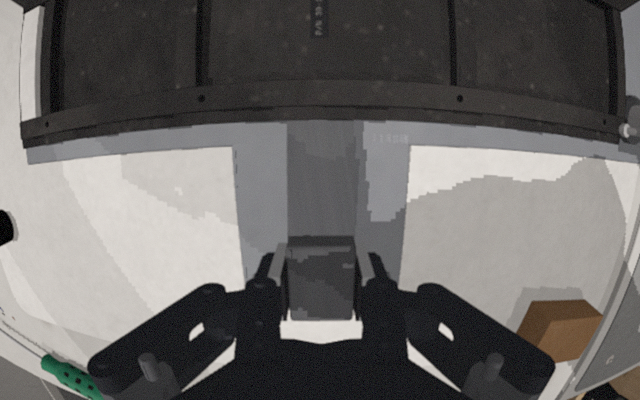

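The needle is still at 0, and in the wrist view more plate shows in front of the panel. The panel is probably sliding back toward its stop bar, so I'll measure that.

```bash
python3 - <<'E'
import cv2, numpy as np
a=cv2.imread("pics/w7.png")[80:170,200:440];b=cv2.imread("pics/w9.png")[80:170,200:440]
cv2.imwrite("pics/c79.png",np.vstack([cv2.resize(x,None,fx=3.2,fy=3.2,interpolation=cv2.INTER_CUBIC) for x in(a,b)]))
E
```

```text
(no output)
```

View pics/c79.png

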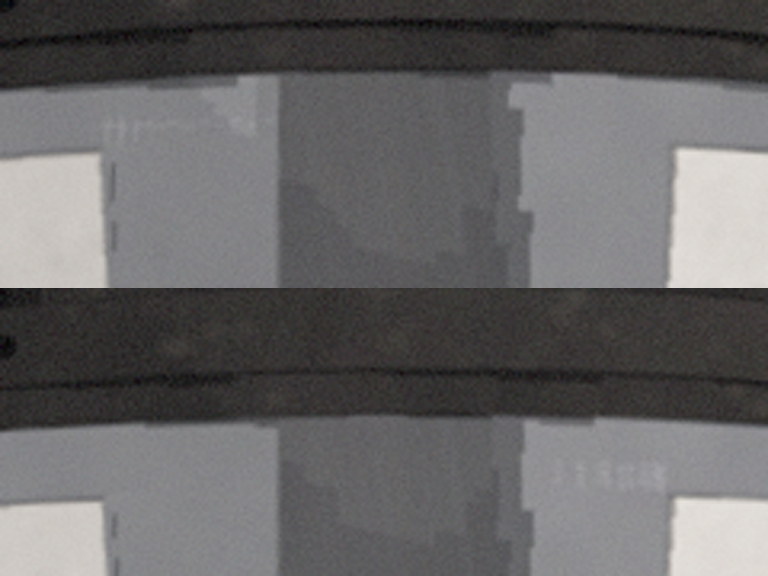

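```bash
python3 - <<'E'
from h import *
import json
# wrist pose relative to TCP fixed: use current calib, shift for w7
c=bot.calibration("wrist"); c={k:np.array(v).tolist() for k,v in c.items()}
c7=json.loads(json.dumps(c)); c7["T"][0][3]-=.5388-.5292; c7["T"][1][3]-=.0002
f=lambda L:np.array(L)/3.2+[200,80]-.34
for n,cc,e,p in(("w7",c7,[(105,85),(390,73),(700,84)],[(50,153),(690,149)]),("w9",c,[(105,139),(390,127),(700,142)],[(50,212),(690,208)])):
    E=plane("wrist",f(e),.016,cc);P=plane("wrist",f(p),.006,cc)
    print(n,E[:,0],P[:,0], "top28",plane("wrist",f(e),.020,cc)[:,0])
E
```

```text
w7 [0.605  0.6066 0.6077] [0.5948 0.5978] top28 [0.6049 0.6065 0.6075]
w9 [0.6067 0.6085 0.6088] [0.595 0.598] top28 [0.6069 0.6086 0.6089]
```

servo_tool --pt "0.5 0 0.1 0 1" --pt "1 0 0.2 0 1" --pt "1.5 0 0.2 0 1" --pt "2 0 0.2 0 1" --pt "2.5 0.1 0.2 0 1" --pt "3 0.1 0.2 0 1" --pt "3.5 0.1 0.2 0 1" --pt "4 0.1 0.2 0 1" --pt "4 0.1 0.2 0 1" --pt "4 0.1 0.2 0 1"

```text
clock: 19.18
position: [0.5431, 0.1366, 0.0144]
tool_rot: [3.141, 0.003, 0.026]
force: [-9.8, 1.0, 6.6]
grip_width: 0.0289
```

```bash
python3 - <<'E'
from h import *
s=bot.observe();print(s["position"],s["tool_rot"],s["grip_width"],s["force"],s["moment"])
im=bot.grab_frame("scene")
cv2.imwrite("pics/s10.png",cv2.resize(im[230:300,410:470],None,fx=8,fy=8,interpolation=cv2.INTER_CUBIC))
w=bot.grab_frame("wrist");cv2.imwrite("pics/w10.png",w)
cv2.imwrite("pics/w10c.png",cv2.resize(w[80:170,200:440],None,fx=3.2,fy=3.2,interpolation=cv2.INTER_CUBIC))
E
```

```text
[0.5431 0.1366 0.0144] [3.1411 0.0028 0.0261] 0.02886863923886283 [-9.7529  1.0345  6.582 ] [-0.0385  1.7485  0.0647]
```

View pics/s10.png

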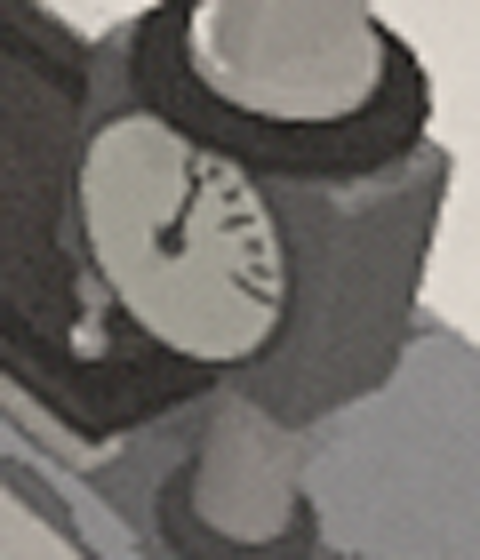

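View pics/w10c.png

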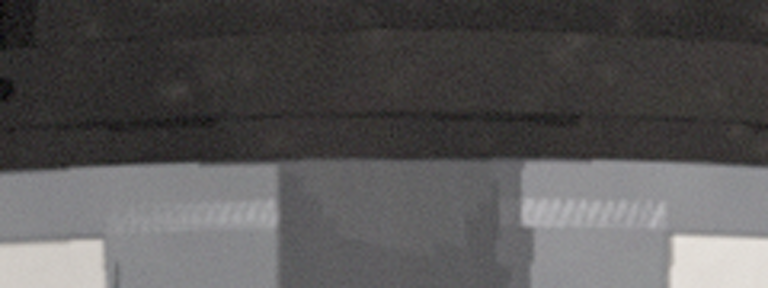

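The needle has started moving (about 0.6 mm), so the panel is lifting. I'll advance another 6 mm and then read the dial on its rectified plane.

servo_tool --pt "0.7 0 0 0 1" --pt "1.4 0 0 0 1" --pt "2.1 0 0 0 1" --pt "2.8 0.1 0 0 1" --pt "3.5 0.1 0 0 1" --pt "4.2 0.1 0 0 1" --pt "4.9 0.1 0 0 1" --pt "5.5 0.2 0 0 1" --pt "6 0.2 0 0 1" --pt "6 0.2 0 0 1"

```text
clock: 20.12
position: [0.549, 0.1368, 0.0144]
tool_rot: [3.141, 0.003, 0.026]
force: [-9.2, -0.0, 7.2]
grip_width: 0.0294
```

```bash
cat > dial.py <<'E'
from h import *
import sys
def rect(im,out):
    th=.028;ex=np.array([np.cos(th),np.sin(th),0]);ey=np.array([-ex[1],ex[0],0])
    O=np.array([.657,.140,0])
    # hub pixel in scene image -> plane x_base=-50
    o,v=ray("scene",[[410+170/8-.45,230+240/8-.45]])
    p0=O-.050*ex; h=o+v[0]*((p0-o)@ex)/(v[0]@ex)
    print("hub base y,z",(h-O)@ey,h[2])
    r=.03
    W=np.array([h+ey*r+[0,0,r],h-ey*r+[0,0,r],h-ey*r-[0,0,r],h+ey*r-[0,0,r]])
    H=cv2.getPerspectiveTransform(proj("scene",W).astype(np.float32),np.float32([[0,0],[600,0],[600,600],[0,600]]))
    cv2.imwrite(out,cv2.warpPerspective(im,H,(600,600),flags=cv2.INTER_CUBIC))
E
python3 - <<'E'
from dial import *
s=bot.observe();print(s["position"],s["tool_rot"],s["grip_width"],s["force"],s["moment"])
im=bot.grab_frame("scene"); cv2.imwrite("pics/sc11.png",im); rect(im,"pics/d11.png")
E
```

```text
[0.549  0.1368 0.0144] [3.141 0.003 0.026] 0.029376965627750582 [-9.246  -0.0439  7.1842] [-0.0158  1.6704 -0.0504]
hub base y,z -0.20257935679371328 0.08964162496929229
```

View pics/d11.png

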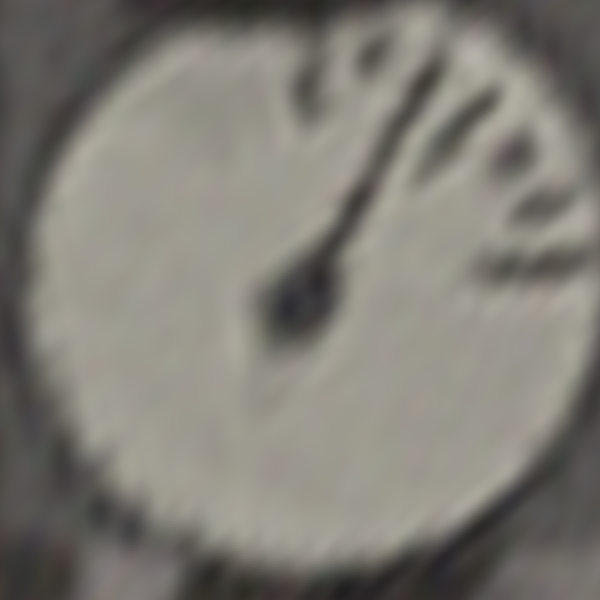

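The rectified dial shows the needle at about 29°, with the zero mark at 3°, the 3 mm mark at 44° and the 6 mm mark at 81°. That reads about 2.0 mm, so I need roughly 5 mm more.

servo_tool --pt "0.6 0 0 0 1" --pt "1.2 0 0 0 1" --pt "1.8 0 0 0 1" --pt "2.4 0.1 0 0 1" --pt "3 0.1 0 0 1" --pt "3.6 0.1 0 0 1" --pt "4.2 0.1 0 0 1" --pt "4.7 0.1 0 0 1" --pt "4.7 0.1 0 0 1" --pt "4.7 0.1 0 0 1"

```text
clock: 21.0
position: [0.5537, 0.1369, 0.0144]
tool_rot: [3.141, 0.003, 0.026]
force: [-8.4, 0.1, 7.3]
grip_width: 0.0286
```

```bash
python3 - <<'E'
from dial import *
s=bot.observe();print(s["position"],s["tool_rot"],s["grip_width"],s["force"],s["moment"])
im=bot.grab_frame("scene"); cv2.imwrite("pics/sc12.png",im); rect(im,"pics/d12.png")
cv2.imwrite("pics/w12.png",bot.grab_frame("wrist"))
E
```

```text
[0.5537 0.1369 0.0144] [3.1411 0.0029 0.026 ] 0.028632303292753562 [-8.4045  0.0606  7.285 ] [ 0.0117  1.674  -0.002 ]
hub base y,z -0.20257935679371328 0.08964162496929229
```

View pics/d12.png

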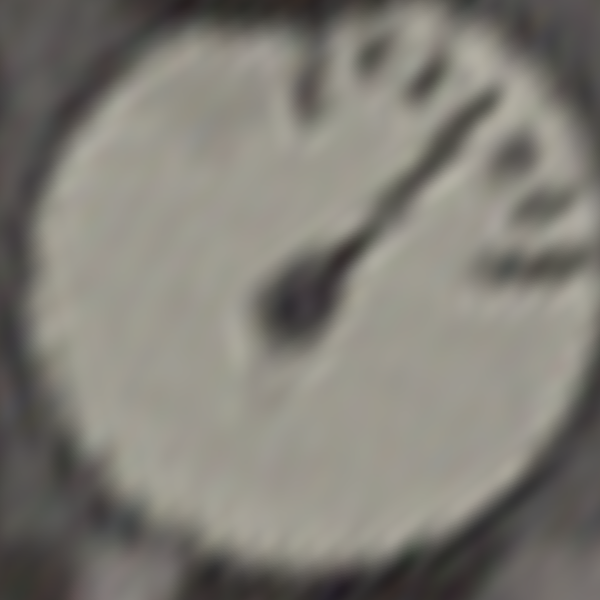

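View pics/w12.png

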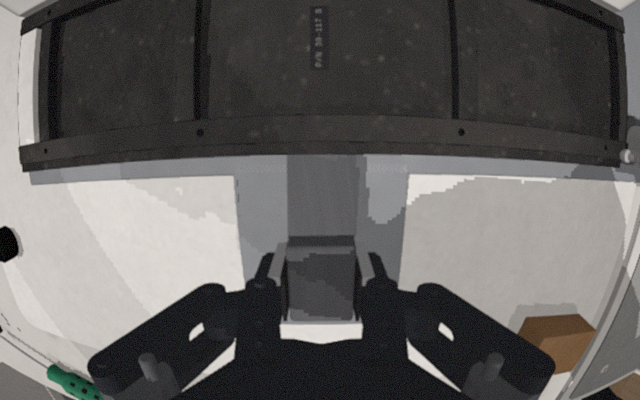

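View pics/sc12.png

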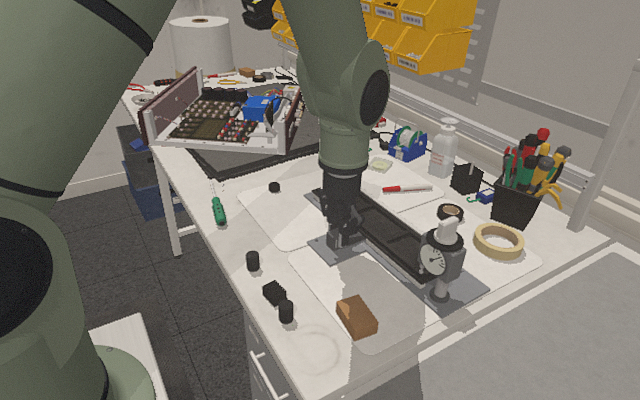

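The needle now covers the 3 mm mark. As a last check that the knob is at zero, I'll compare the needle's rest direction in the first picture with where the zero mark is now.

```bash
python3 - <<'E'
from dial import *
rect(cv2.imread("pics/scene0.png"),"pics/d0.png")
s=bot.observe();print(s["clock"],s["position"],s["force"])
a=cv2.imread("pics/d0.png");b=cv2.imread("pics/d12.png")
cv2.imwrite("pics/d0_12.png",cv2.resize(np.hstack([a,b]),(800,400)))
E
```

```text
hub base y,z -0.20257935679371328 0.08964162496929229
21.1 [0.5538 0.1369 0.0144] [-8.3612 -0.8334  7.2953]
```

View pics/d0_12.png

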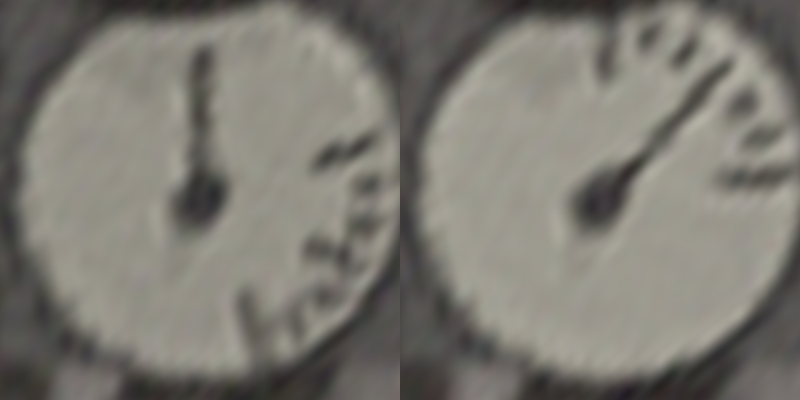

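The needle's rest direction in the first picture (left) matches the present zero mark (right) to within about 1°, so the knob is at its stop. Handing in.

```bash
python3 - <<'E'
from workcell import bot
bot.job_done(); s=bot.observe(); print(s["clock"],s["position"],s["force"],s["grip_width"])
E
```

```text
the job is handed in; nothing more can be done
the job is handed in; nothing more can be done
```

The job is handed in at 21.1 s: the knob is back at its zero stop, and the wedge holds the panel's front edge up with the gauge at 3 mm. The wedge is still in the gripper.

- **Knob:** I turned it anticlockwise about 1.3 rad with the panel still flat, until the torque rose sharply at the stop (about 0.83 N m). Afterwards the scale's zero mark lined up with the needle's rest direction to within about 1°.
- **Lift:** I laid the wedge on the tongue and pushed it thin end first into the slot in small steps. In the last picture the needle covers the 3 mm long mark. The push was steady at about 8.4 N, with about 7 N upward on the tool.
- **Panel moved back:** before the edge lifted, the panel slid back about 2 mm, probably to its stop bar. The push briefly reached about 11 N, just over the stated 4 to 10 N.
- **Other objects:** the last pictures show no sign that anything else on the bench was touched or moved; I checked this by eye only.

The state could not be read after handing in, so there is no check from the final second.

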